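# Seat the tube block in the mixer and clamp it

### The job

Take the aluminium block with its six blue-capped tubes out of the sloping orange stand and set it upright, without dropping it, in the pocket of the mixer nest. The lift-out plate in the pocket is stiff and holds the block a little too high, so press the block down gently but firmly until you feel it stop on the solid seat, and only then swing the hinged clamp with the red bar fully closed over it. Leave the other things on the bench where they are.

Things in the scene. Friction and masses are not known exactly. Their poses are not given: they have to be found in the camera images.
- block: Aluminium block, 70 (x) by 50 (y) by 58 mm tall (z), 0.3 kg. Origin: centre of underside. Six blue caps, 12 mm wide, rise 10 mm above its top in rows at y = -16 and 16 mm; the strip between is bare. Starts in the stand's tray, its z axis leaning 30 degrees to the stand's -x. Grip across its 50 mm faces; tips 18 mm or more above its underside clear all walls. Fits the nest either way round.
- stand: Fixed grey and orange stand, foot 110 (x) by 90 mm (y). Origin: centre of its underside. Its tray slopes 30 degrees, rising towards the stand's +x; the middle of the tray floor is 45 mm above the origin. The tray's rims rise 12 mm (ends) and 8 mm (sides) above its floor, about 2 mm around the block. It stands right or left of the nest, and turned.
- nest: Fixed mixer nest: grey base 110 mm wide (y), x = -115 to +90 mm, with a 22 mm high control pod at its -x end and a white-walled pocket. Origin: centre of the pocket, at bench level. Pocket 74 (x) by 54 (y) mm inside, walls 8 mm thick, tops 34 mm above the bench; the block's long side goes along x, z up. Two steel posts at x = 57 to 75 mm, 102 mm high, carry the clamp.
- nest_seat (a point): Centre of the pocket's solid seat, 22 mm above the bench, axes as the nest. Home: block underside level with it, block top 80 mm above the bench. A brass lift-out plate (30 by 50 mm) in the pocket starts 4 to 10 mm above the seat; friction holds it, no spring; it gives way under about 9 N in all (more than the block's 3 N). At the seat the force rises at once.
- clamp (a joint): Clamp angle, rad: 0 is closed, level across the block's bare strip; it grows as the clamp swings up and away towards the nest's +x. Starts at 1.9 to 2.2; friction (0.16 N m) holds it at any angle, about 2 N on the bar moves it. Its rubber pad just clears the top of a block that is fully home.
- clamp_hinge (a point): Middle of the clamp's hinge axis (which runs along the nest's y): 64 mm towards +x from the nest origin, 89 mm above the bench. Axes as the nest.
- clamp_bar (a point): Middle of the red round bar at the free end of the clamp: 12 mm thick, 64 mm long, parallel to the hinge axis and 120 mm from it. The clamp's arm is a steel strip 14 mm wide and 6 mm thick. Closed, the bar lies 56 mm towards -x from the nest origin, 89 mm above the bench. Push it from its outer side (from +x towards -x, then down).
- dishes: Bystander: two stacked round dishes, 62 mm across, 28 mm high; origin at the centre of the underside.
- pen: Bystander: white and blue marker pen, 135 mm long (its x), 14 mm thick; origin on its underside.
- tube_rack: Bystander: orange rack with five blue-capped tubes, 120 by 80 mm, 116 mm high; origin at the centre of the underside.
- tip_box: Bystander: grey box with blue lid, 122 by 87 mm, 81 mm high; origin at the centre of the underside.
- reagent: Bystander: amber bottle, 66 mm across, 160 mm high; origin at the centre of the underside.
- slide_box: Bystander: flat blue box, 90 by 140 mm, 35 mm high; origin at the centre of the underside.
- carton: Bystander: green carton, 120 by 220 mm, 80 mm high; origin at the centre of the underside.
Not all that is in view belongs to the job. Of the things that look like the nest, the middle-sized one is meant. There is more than one size of the block; the one meant has the size given above.

How it is judged:
On the way:
1. the block stands fully home on the seat of the pocket (within about 2 mm) while the clamp is still open (more than 0.8 rad) (x of block in the frame of nest between -0.005 and 0.005 m and y of block in the frame of nest between -0.005 and 0.005 m and z of block in the frame of nest below 0.0242 m and angle between block's own z axis and vertical below 0.05 rad and value of joint clamp above 0.8 rad), for 0.2 s.
At the end, for the whole second after the job is handed in: The block is upright in the nest's pocket (underside within 2.2 mm of the seat, centred within 5 mm, tilt under 0.05 rad), at rest, and the clamp is closed over it (under 0.06 rad) (x of block in the frame of nest between -0.005 and 0.005 m and y of block in the frame of nest between -0.005 and 0.005 m and z of block in the frame of nest below 0.0242 m and angle between block's own z axis and vertical below 0.05 rad and value of joint clamp below 0.06 rad and linear speed of block below 0.01 m/s); the robot touches nothing.
It fails at once if the clamp is swung over (below 0.6 rad) while the block is not fully home (more than 3 mm high or not in the pocket) (value of joint clamp below 0.6 rad and (z of block in the frame of nest above 0.025 m or horizontal distance between block and nest above 0.01 m)).
It fails at once if the block is dropped into the nest (let go and falling faster than 0.35 m/s, about 6 mm of fall) (horizontal distance between block and nest below 0.05 m and linear speed of block above 0.35 m/s and contact force between the fingers and block below 0.5 N).
It fails at once if the block is rammed into the nest (more than 80 N) (contact force between block and nest above 80 N).
It fails at once if a bystander is moved more than 30 mm (distance of any of dishes, pen, tube_rack, tip_box, reagent, slide_box, carton from where it was at the start of the episode above 0.03 m).
It also fails if it takes over 58 s, if anything falls off the work surface, if the arm or the gripper's body presses on something with over 40 N, if the wrist force passes 120 N, or if a joint passes its speed limit or range.

### The arm

A 7-joint arm with a two-finger parallel gripper is mounted at the origin on the work surface. World frame = base frame: x ahead of the robot, y to its left, z up, the work surface at z = 0. Lengths are in m, angles in rad, forces in N, time in s.
With the tool pointing down it reaches from about 0.425 to 0.875 m from the base axis. Payload 4.7 kg.
Tool frame: the origin (TCP) lies at the very end of the fingers, on their centre line; the grasp point (between the pads) lies 19 mm behind it; z points along the fingers, y is the line along which they close (so a half turn about z gives the same grasp; the last joint's range is limited). The gripper opens to 87 mm and grips with 3 to 60 N. Pads are 19 mm wide; open, the fingers measure 117 mm over their backs; the gripper's body (75 mm by 190 mm) begins 51 mm behind the grasp point.
Start: joints at [1.245, 0.321, -0.07, 1.45, 0.023, 1.371, -0.057], TCP at [0.217, -0.613, 0.223] pointing down, gripper open.
Joint ranges: [-2.86, 2.86], [-0.3, 2.09], [-1.38, 1.24], [0.06, 2.45], [-1.56, 4.7], [0.09, 2.05], [-2.69, 2.69]. Speed limits (rad/s): [2.57, 2.57, 3.14, 3.14, 3.14, 3.14, 3.14].

### API

Orientations are given as [roll, pitch, yaw] about the fixed x, y, z axes, in that order (R = Rz(yaw) Ry(pitch) Rx(roll)).
In Python, from bench import r, imaging gives the robot as it stands. The module is installed in compiled form; this text tells all that it offers.
- The arm moves only by the shell command python3 -m crank 'ROWS' [FORCE]. ROWS is JSON, a list of rows, each a list of 3 entries, a list of its own where there are three numbers: the shift along the tool's x, y, z in units of 0.03 m (1.0 is 0.03 m), then the turn, a rotation vector about the tool's x, y, z in units of 6 degrees (1.0 is 6 degrees), then the closure, from -1 (fully open) to 1 (shut), so that 0 is half open. In form: [[[tx, ty, tz], [rx, ry, rz], claw], ...]. A call has 1 to 20 rows; each row shifts and turns the commanded pose from where the row before left it, along the tool's axes as they then stand; what a row does not reach is not made up. A row lasts 1/12 s, in which the tool goes at most 41.7 mm and 7.16 degrees, less where a joint would pass 70% of its speed; a pose out of reach is approached as far as the arm can. A call with a number of a shift or a turn outside -1 to 1 is refused whole. A call with a gripper value outside its range is refused whole. The fingers move at their own pace and stop on an object; FORCE is the grip in N (left out, the last holds). Time passes only in rows, so rows that do not move let the fingers close. It gives the time, the measured TCP pose, the force, the opening and the grip force at its end, in the units of the state.
- r.state(): the state, without advancing time (a new reading comes with each control period).
- imaging.get_image(name): name is "scene" or "top" or "wrist"; returns the picture (480x640x3 uint8, red, green, blue); there is no depth.
- imaging.calibration(name): a dict with "intrinsics" (3x3 intrinsics, pixels), "R" (3x3) and "t" (3): a world point X has camera coordinates R X + t. Camera axes: x right, y down, z forward; pixel columns grow to the right and rows downward; lengths in m; the calibration is good to about 2 mm. A picture is of the moment at which its call begins: read the wrist's pose just before it. calibration takes no time and is no camera call; for the wrist camera it gives the pose at the moment of the call.
- r.job_done(): hands the job in; it is judged then, once.
The state is a dict: "time": time; "qpos": joint angles; "joint_vel": joint speeds; "joint_torque": joint torques, N m; "tool_pos": TCP position; "orientation": TCP orientation; "wrist_force": force on the tool from outside, world axes, zero at the start; "wrist_torque": the same for the moment, N m; "finger_gap": finger opening in m; "finger_force": force on a finger pad.
Only numpy, scipy, OpenCV 4.12 (cv2) and the standard library are available. Lean on these libraries where they do the work, as an engineer would, in place of code of your own. Each camera call takes 0.05 s, during which the arm holds its last target. There are 200 camera calls.

## Working session

There is one attempt and no reset: what is moved stays moved. The work goes in short steps, Python scripts to look and compute and a shell command to move; the robot and the scene stay as the last step left them, time stands still between calls to the robot, and variables do not carry over. Pictures are saved under pics/ and viewed, at most 10 in all, crops included, and the job is handed in when it is done.

```bash
mkdir -p pics
python3 - <<'E'
from bench import r, imaging
import cv2
for n in("top","scene"):
    im=imaging.get_image(n); cv2.imwrite(f"pics/{n}0.png",im[:,:,::-1])
    c=imaging.calibration(n); print(n,c)
s=r.state(); print(s)
E
```

```text
top {'intrinsics': array([[558.98797315,   0.        , 317.78474833],
       [  0.        , 558.98797315, 242.03178939],
       [  0.        ,   0.        ,   1.        ]]), 'R': array([[-0.02209365, -0.99974716, -0.00418219],
       [-0.99859131,  0.02226958, -0.04816082],
       [ 0.04824178,  0.00311225, -0.99883084]]), 't': array([-0.00969635,  0.49550475,  1.37088917])}
scene {'intrinsics': array([[574.63416007,   0.        , 313.97850705],
       [  0.        , 574.63416007, 239.86195519],
       [  0.        ,   0.        ,   1.        ]]), 'R': array([[ 0.73301026,  0.68010481,  0.01238556],
       [ 0.56814298, -0.60212336, -0.56094653],
       [-0.3740448 ,  0.41821633, -0.82775938]]), 't': array([-0.34497543, -0.26462662,  1.60574971])}
{'time': 0.1, 'qpos': array([ 1.24513019,  0.32173019, -0.07008963,  1.45153161,  0.02262638,
        1.37078408, -0.05687745]), 'joint_vel': array([-9.34431182e-04, -2.30819727e-03,  3.85996088e-05, -1.61661237e-03,
       -8.21820669e-04, -1.29739657e-03,  1.70948821e-03]), 'joint_torque': array([ 3.99181072e-04, -4.92568767e+01, -4.05565482e-01, -3.13396204e+01,
       -6.40170439e-02,  3.94791516e-02,  4.07672189e-05]), 'tool_pos': array([ 0.2164122 , -0.61240731,  0.2215938 ]), 'orientation': array([-3.13993019e+00,  1.15799895e-04,  3.39826081e-01]), 'wrist_force': array([ 0.00585667,  0.50164776, -1.79871573]), 'wrist_torque': array([-0.02684531,  0.00337426, -0.02882947]), 'finger_force': 0.0, 'finger_gap': 0.08703429931841618}
```

View pics/top0.png

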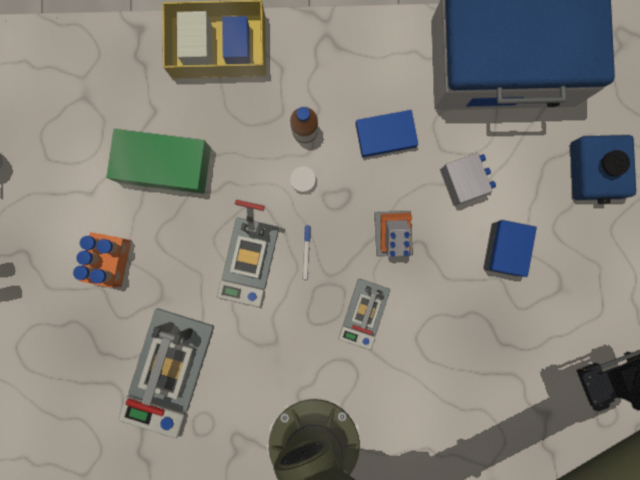

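View pics/scene0.png

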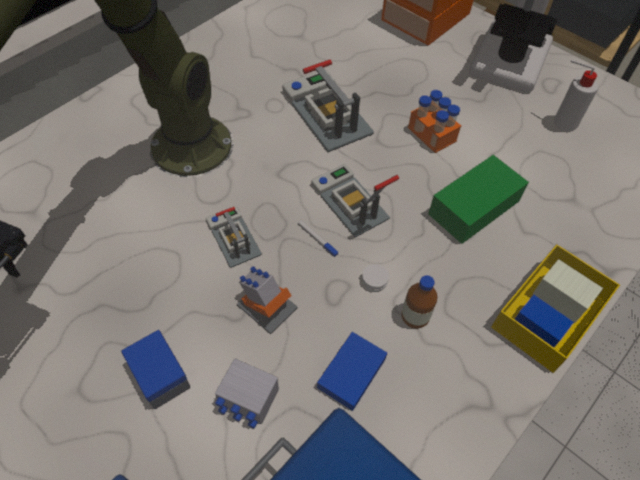

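The top view shows the meant (middle-sized) nest at about (250,255), with its posts and the open clamp's red bar up at (250,205). The stand and block are at (395,235), with the block leaning towards the robot. The big and small nests, and the large block at (470,178), are decoys. Next I triangulate the caps, the bar and the nest roughly.

```bash
cat > h.py <<'E'
import numpy as np, cv2
from bench import r, imaging
def ray(cal,uv):
    K,R,t=cal["intrinsics"],cal["R"],cal["t"]
    d=R.T@np.linalg.solve(K,np.array([uv[0],uv[1],1.])); return -R.T@t, d/np.linalg.norm(d)
def onplane(cal,uv,z):
    o,d=ray(cal,uv); return o+d*(z-o[2])/d[2]
def tri(obs):
    A=np.zeros((3,3));b=np.zeros(3)
    for cal,uv in obs:
        o,d=ray(cal,uv);P=np.eye(3)-np.outer(d,d);A+=P;b+=P@o
    X=np.linalg.solve(A,b)
    return X, [np.linalg.norm((np.eye(3)-np.outer(d,d))@(X-o)) for o,d in(ray(*q) for q in obs)]
def proj(cal,X):
    p=cal["intrinsics"]@(cal["R"]@np.asarray(X)+cal["t"]); return p[:2]/p[2]
def mask(im,col):
    h=cv2.cvtColor(im,cv2.COLOR_RGB2HSV);H,S,V=cv2.split(h)
    if col=="blue": m=(H>100)&(H<130)&(S>110)&(V>50)
    if col=="red": m=((H<6)|(H>174))&(S>150)&(V>70)
    if col=="orange": m=(H>5)&(H<18)&(S>150)&(V>80)
    if col=="brass": m=(H>14)&(H<28)&(S>90)&(V>80)
    return m.astype(np.uint8)
def blobs(m,roi=None,amin=6):
    if roi: 
        k=np.zeros_like(m);x0,y0,x1,y1=roi;k[y0:y1,x0:x1]=1;m=m*k
    n,l,s,c=cv2.connectedComponentsWithStats(m)
    return [(c[i].round(1),s[i][4],s[i][:4]) for i in range(1,n) if s[i][4]>=amin]
E
python3 - <<'E'
from h import *
T=cv2.imread("pics/top0.png")[:,:,::-1].copy();S=cv2.imread("pics/scene0.png")[:,:,::-1].copy()
for b in blobs(mask(T,"blue"),(375,220,425,265)):print("Tb",b)
for b in blobs(mask(S,"blue"),(225,255,300,310)):print("Sb",b)
for n,im,roi in(("T",T,(225,195,290,270)),("S",S,(330,170,410,215))):
    for c in("red","brass"):
        for b in blobs(mask(im,c),roi):print(n,c,b)
w=imaging.calibration("wrist");print(w);print(-w["R"].T@w["t"])
ct=imaging.calibration("top")
print("nest~",onplane(ct,(249,257),.025),"stand~",onplane(ct,(393,233),0.0),"cap~",onplane(ct,(399,243),.11))
E
python3 -c "
import cv2
T=cv2.imread('pics/top0.png')[190:310,210:430];S=cv2.imread('pics/scene0.png')[155:335,200:420]
import numpy as np
T=cv2.resize(T,None,fx=3.6,fy=2.4*1.5,interpolation=2)[:, :]
cv2.imwrite('pics/c1.png',T)"
```

```text
Tb (array([392.6, 235.1]), np.int32(17), array([391, 233,   4,   5], dtype=int32))
Tb (array([406.6, 234.1]), np.int32(17), array([405, 232,   4,   5], dtype=int32))
Tb (array([392.4, 244.3]), np.int32(17), array([391, 242,   4,   5], dtype=int32))
Tb (array([406.4, 243.9]), np.int32(17), array([405, 242,   4,   5], dtype=int32))
Tb (array([392.4, 253.4]), np.int32(16), array([391, 251,   4,   5], dtype=int32))
Tb (array([405.7, 253. ]), np.int32(18), array([404, 251,   4,   5], dtype=int32))
Sb (array([259.1, 271.8]), np.int32(57), array([251, 267,  17,  11], dtype=int32))
Sb (array([249.2, 281.3]), np.int32(61), array([241, 277,  17,  10], dtype=int32))
T brass (array([248. , 256.5]), np.int32(271), array([237, 249,  23,  16], dtype=int32))
S red (array([385.9, 182.5]), np.int32(92), array([375, 176,  23,  14], dtype=int32))
S brass (array([353. , 197.7]), np.int32(201), array([343, 190,  21,  17], dtype=int32))
{'intrinsics': array([[349.91739723,   0.        , 313.75528436],
       [  0.        , 349.91739723, 236.91305587],
       [  0.        ,   0.        ,   1.        ]]), 'R': array([[ 0.33262091, -0.94305957, -0.00140858],
       [-0.89907959, -0.3175591 ,  0.30135048],
       [-0.28463876, -0.09896905, -0.9535124 ]]), 't': array([-0.64875841, -0.0370261 ,  0.39028504])}
[ 0.29359145 -0.58494966  0.38238563]
nest~ [0.4616082  0.14845343 0.025     ] stand~ [ 0.5141189  -0.20881925  0.        ] cap~ [ 0.48404637 -0.20741512  0.11      ]
```

View pics/c1.png

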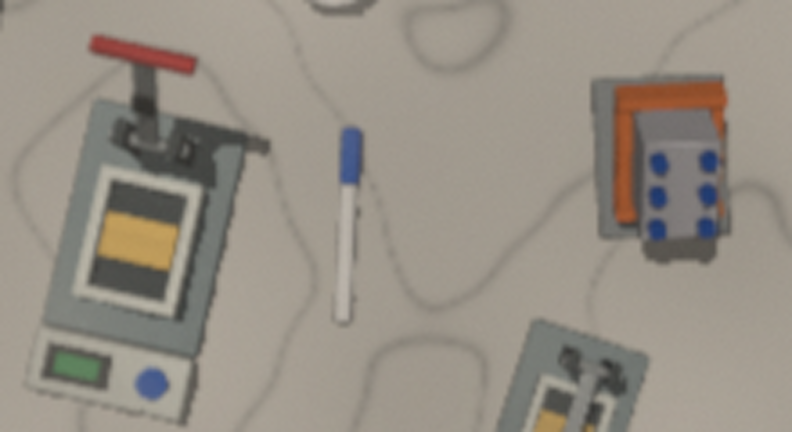

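The zoomed top view shows the nest with its +x end (posts, red bar) up and slightly right. Stand and block are nearly square with the world axes, and the heights agree with the text. I'm moving the wrist camera over the block.

```bash
python3 -m crank '[[[0.79,-0.675,-0.11],[0,0,0],-1],[[0.79,-0.675,-0.11],[0,0,0],-1],[[0.79,-0.675,-0.11],[0,0,0],-1],[[0.79,-0.675,-0.11],[0,0,0],-1],[[0.79,-0.675,-0.11],[0,0,0],-1],[[0.79,-0.675,-0.11],[0,0,0],-1],[[0.79,-0.675,-0.11],[0,0,0],-1],[[0.79,-0.675,-0.11],[0,0,0],-1],[[0.79,-0.675,-0.11],[0,0,0],-1],[[0.79,-0.675,-0.11],[0,0,0],-1],[[0.79,-0.675,-0.11],[0,0,0],-1],[[0.79,-0.675,-0.11],[0,0,0],-1],[[0.79,-0.675,-0.11],[0,0,0],-1],[[0.79,-0.675,-0.11],[0,0,0.8],-1],[[0.79,-0.675,-0.11],[0,0,0.8],-1],[[0,0,0],[0,0,0.8],-1],[[0,0,0],[0,0,0.8],-1],[[0,0,0],[0,0,0],-1],[[0,0,0],[0,0,0],-1]]'
python3 - <<'E'
from h import *
c=imaging.calibration("wrist");im=imaging.get_image("wrist");cv2.imwrite("pics/w1.png",im[:,:,::-1])
np.savez("w1.npz",**c);print(r.state()["tool_pos"])
for b in blobs(mask(im,"blue")):print(b)
E
```

```text
time: 1.68
tool_pos: [0.4524, -0.2094, 0.2717]
orientation: [-3.141, 0.001, 0.007]
wrist_force: [-1.4, -0.7, 0.2]
finger_gap: 0.0872
finger_force: 0.0
[ 0.45238504 -0.20961472  0.27169496]
(array([559.3,   0.6]), np.int32(14), array([557,   0,   7,   3], dtype=int32))
(array([565.4,  30.8]), np.int32(217), array([559,  22,  14,  20], dtype=int32))
(array([131.9, 139.8]), np.int32(501), array([124, 123,  17,  35], dtype=int32))
(array([573.5, 192.1]), np.int32(11399), array([507, 129, 133, 130], dtype=int32))
(array([297.1, 164. ]), np.int32(174), array([291, 156,  13,  17], dtype=int32))
(array([332.6, 163.6]), np.int32(170), array([327, 156,  13,  16], dtype=int32))
(array([331.6, 184.3]), np.int32(153), array([326, 177,  12,  16], dtype=int32))
(array([298.3, 184.7]), np.int32(153), array([292, 178,  13,  15], dtype=int32))
(array([299.4, 203.4]), np.int32(141), array([294, 197,  12,  14], dtype=int32))
(array([331. , 202.8]), np.int32(134), array([326, 196,  11,  14], dtype=int32))
(array([ 33.4, 265.3]), np.int32(253), array([ 24, 258,  20,  16], dtype=int32))
```

View pics/w1.png

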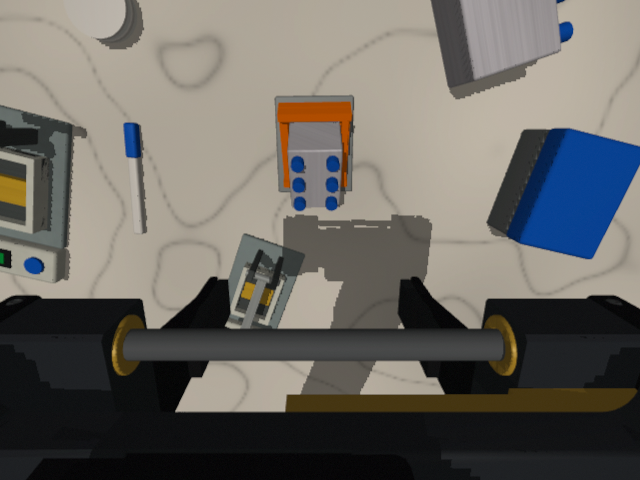

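The wrist view shows the six caps at (297–333, 164–203), with orange tray and foot behind them at (275–353, 96–192). I triangulate the caps against the top view.

Run:
```python
from h import *
ct=imaging.calibration("top");cw=dict(np.load("w1.npz"))
t=[(392.6,235.1),(406.6,234.1),(392.4,244.3),(406.4,243.9),(392.4,253.4),(405.7,253)]
w=[(297.1,164),(332.6,163.6),(298.3,184.7),(331.6,184.3),(299.4,203.4),(331,202.8)]
P=[]
for a,b in zip(t,w):
    X,e=tri([(ct,a),(cw,b)]);P.append(X);print(X.round(4),np.round(e,4))
P=np.array(P);c=P.mean(0)
# model: cap tops centroid ~ z 68 (seen from above), order: far(+x),left(+y)
xd=(P[0]+P[1]-P[4]-P[5])/2; yd=(P[0::2]-P[1::2]).mean(0)
print("c",c,"xd",xd,np.linalg.norm(xd),"yd",yd,np.linalg.norm(yd))
print("pitch deg",np.degrees(np.arctan2(xd[2],xd[0])),"yaw x",np.degrees(np.arctan2(xd[1],xd[0])),"yaw y",np.degrees(np.arctan2(-yd[0],yd[1])))
# rough stand yaw & centre from foot/orange in wrist picture
im=cv2.imread("pics/w1.png")[:,:,::-1].copy()
pts=cv2.findNonZero(mask(im,"orange")*np.pad(np.ones((160,100),np.uint8),((80,240),(260,280))))
print(cv2.minAreaRect(pts))
u=onplane(cw,(277,97),.0);v=onplane(cw,(353,97),0.0);q=onplane(cw,(277,190),0);print("foot corners",u,v,q)
```

```text
[ 0.5021 -0.1937  0.1102] [0.0006 0.0006]
[ 0.5033 -0.2252  0.1167] [0.0009 0.0009]
[ 0.4814 -0.1941  0.0991] [0.0006 0.0006]
[ 0.4819 -0.2261  0.1003] [0.0002 0.0002]
[ 0.4608 -0.1947  0.0884] [0.0004 0.0004]
[ 0.4611 -0.2263  0.0862] [0.0006 0.0006]
c [ 0.48176372 -0.20999691  0.10014682] xd [0.04169184 0.00110491 0.02617901] 0.04924196301356882 yd [-0.000661    0.03167281 -0.00184274] 0.03173325796589697
pitch deg 32.12541195665865 yaw x 1.518092186836885 yaw y 1.1955620552751614
((314.52996826171875, 144.17803955078125), (84.71863555908203, 74.11317443847656), 88.97696685791016)
foot corners [ 0.56608662 -0.16654453  0.        ] [ 0.5666225  -0.25399308  0.        ] [ 0.45839815 -0.16378797  0.        ]
```

```bash
python3 -m crank '[[[0,0,0],[0,1,0],-1],[[0,0,0],[0,1,0],-1],[[0,0,0],[0,1,0],-1],[[0,0,0],[0,1,0],-1],[[0,0,0],[0,1,0],-1],[[-0.5,0,0.7],[0,0,0],-1],[[-0.5,0,0.7],[0,0,0],-1],[[-0.5,0,0.7],[0,0,0],-1],[[-0.5,0,0.7],[0,0,0],-1],[[0,0,0],[0,0,0],-1],[[0,0,0],[0,0,0],-1]]'
python3 - <<'E'
from h import *
from scipy.spatial.transform import Rotation as Ro
c=imaging.calibration("wrist");im=imaging.get_image("wrist");cv2.imwrite("pics/w2.png",im[:,:,::-1]);np.savez("w2.npz",**c)
s=r.state();R=Ro.from_euler("xyz",s["orientation"]).as_matrix();p=s["tool_pos"];print(p,R.round(3))
B=[b for b in blobs(mask(im,"blue"),(230,90,420,330)) if b[1]<900]
C=[b[0] for b in B];print(C,[b[1] for b in B])
# cap centre plane: 66 mm along block z
for uv in C:
    o,d=ray(c,uv);n=np.array([-.5,0,.866]);q=np.array([.5148,-.21,.0435])+.066*n
    X=o+d*(n@(q-o))/(n@d);print(X.round(4),(R.T@(X-p)).round(4))
E
```

```text
time: 2.65
tool_pos: [0.4457, -0.2147, 0.165]
orientation: [-3.132, -0.479, 0.004]
wrist_force: [0.1, -0.3, 0.3]
finger_gap: 0.0871
finger_force: 0.0
[ 0.44701731 -0.21548927  0.16703816] [[ 0.886  0.009  0.463]
 [ 0.004 -1.     0.01 ]
 [ 0.463 -0.007 -0.886]]
[array([331.5, 212.1]), array([285.1, 212.8]), array([331.4, 244.4]), array([286.6, 245.1]), array([287.8, 275.1]), array([331.1, 274.7])] [np.int32(258), np.int32(259), np.int32(254), np.int32(255), np.int32(246), np.int32(241)]
[ 0.5017 -0.226   0.1121] [0.023  0.0114 0.0739]
[ 0.5011 -0.1942  0.1118] [ 0.0224 -0.0205  0.0742]
[ 0.4811 -0.2265  0.1002] [-0.0008  0.0117  0.0749]
[ 0.4804 -0.1946  0.0999] [-0.0014 -0.0201  0.0752]
[ 0.4599 -0.1949  0.088 ] [-0.0251 -0.0199  0.0762]
[ 0.4604 -0.2267  0.0883] [-0.0246  0.0119  0.0759]
```

View pics/w2.png

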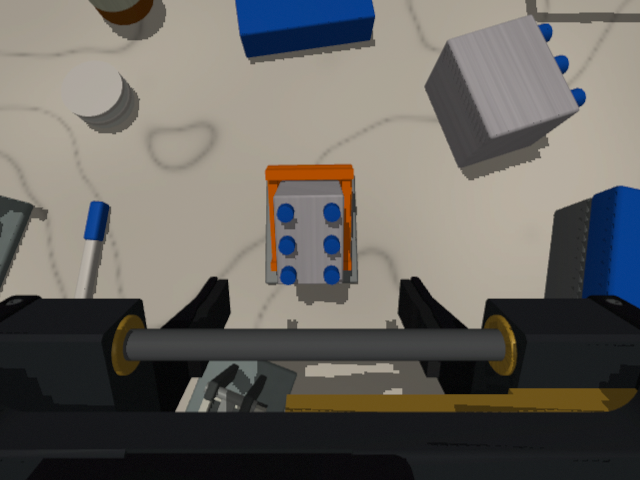

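The block's caps are centred near (309,244), about 4 mm to the left of the tool's centre line. The arm was still settling, so I read the pose again.

```bash
python3 -m crank '[[[0,-0.14,0],[0,0,0],-1],[[0,0,0],[0,0,0],-1],[[0,0,0],[0,0,0],-1],[[0,0,0],[0,0,0],-1]]'
cat >> h.py <<'E'
from scipy.spatial.transform import Rotation as Ro
def tool():
    s=r.state();return s["tool_pos"],Ro.from_euler("xyz",s["orientation"]).as_matrix()
def need(X,Rt=None):
    "shift in units (current tool axes) to X, turn in units to Rt"
    p,R=tool();print("p",p.round(4),"shift",(R.T@(np.asarray(X)-p)/.03).round(2))
    if Rt is not None:
        v=Ro.from_matrix(R.T@Rt).as_rotvec();print("turn",(np.degrees(v)/6).round(2))
E
python3 - <<'E'
from h import *
y=np.radians(.8);Rt=Ro.from_euler("xyz",[np.pi,-np.pi/6,y]).as_matrix()
zb=-Rt[:,2];c=np.array([.4808,-.2105,.1001])
T=c-zb*.045;print(zb,T);need(T,Rt);print(Rt.T@(T-tool()[0])/.03)
E
```

```text
time: 3.03
tool_pos: [0.4471, -0.2111, 0.1672]
orientation: [-3.135, -0.482, 0.006]
wrist_force: [-0.4, 0.4, 0.3]
finger_gap: 0.0871
finger_force: 0.0
[-0.49995126 -0.00698109  0.8660254 ] [ 0.50329781 -0.21018585  0.06112886]
p [ 0.4471 -0.2111  0.1672] shift [0.02 0.01 4.  ]
turn [-0.03  0.4  -0.07]
[-0.14626538 -0.00415793  3.99825611]
```

```bash
python3 -m crank '[[[0,0,0],[0,0.4,0],-1],[[-0.15,0,0.5],[0,0,0],-1],[[0,0,0.5],[0,0,0],-1],[[0,0,0.5],[0,0,0],-1],[[0,0,0.5],[0,0,0],-1],[[0,0,0.5],[0,0,0],-1],[[0,0,0.5],[0,0,0],-1],[[0,0,0.5],[0,0,0],-1],[[0,0,0.3],[0,0,0],-1],[[0,0,0],[0,0,0],-1],[[0,0,0],[0,0,0],-1],[[0,0,0],[0,0,0],-1]]'
python3 - <<'E'
from h import *
y=np.radians(.8);Rt=Ro.from_euler("xyz",[np.pi,-np.pi/6,y]).as_matrix()
zb=-Rt[:,2];c=np.array([.4808,-.2105,.1001])
need(c-zb*.045,Rt)
E
```

```text
time: 4.03
tool_pos: [0.4998, -0.21, 0.0658]
orientation: [-3.134, -0.523, 0.004]
wrist_force: [-0.8, 0.2, 1.0]
finger_gap: 0.0868
finger_force: 0.0
p [ 0.4998 -0.21    0.0658] shift [0.03 0.01 0.19]
turn [-0.03  0.   -0.08]
```

```bash
python3 -m crank '[[[0,0,0.17],[0,0,0],-1],[[0,0,0],[0,0,0],-1],[[0,0,0],[0,0,0],1],[[0,0,0],[0,0,0],1],[[0,0,0],[0,0,0],1],[[0,0,0],[0,0,0],1],[[0,0,0],[0,0,0],1],[[0,0,0],[0,0,0],1],[[0,0,0],[0,0,0],1],[[0,0,0],[0,0,0],1],[[0,0,0],[0,0,0],1],[[0,0,0],[0,0,0],1]]' 40
```

```text
time: 5.03
tool_pos: [0.5021, -0.2096, 0.0606]
orientation: [-3.133, -0.523, 0.004]
wrist_force: [-0.6, 0.4, 0.2]
finger_gap: 0.0496
finger_force: 39.9
```

```bash
python3 -m crank '[[[0,0,-0.3],[0,0,0],1],[[0,0,-0.5],[0,0,0],1],[[0,0,-0.6],[0,0,0],1],[[0,0,-0.6],[0,0,0],1],[[0,0,-0.6],[0,0,0],1],[[0,0,-0.6],[0,0,0],1],[[0,0,-0.6],[0,0,0],1],[[0,0,-0.6],[0,0,0],1],[[0,0,-0.6],[0,0,0],1],[[0,0,0],[0,-0.8,0],1],[[0,0,0],[0,-0.8,0],1],[[0,0,0],[0,-0.8,0],1],[[0,0,0],[0,-0.8,0],1],[[0,0,0],[0,-0.8,0],1],[[0,0,0],[0,-0.8,0],1],[[0,0,0],[0,-0.2,0],1],[[0,0,0],[0,0,0],1],[[0,0,0],[0,0,0],1]]'
python3 - <<'E'
from h import *
need([.45,0.0,.2],Ro.from_euler("xyz",[np.pi,0,0]).as_matrix())
# coarse nest yaw/centre from top picture: white pocket walls
T=cv2.imread("pics/top0.png");ct=imaging.calibration("top")
g=cv2.cvtColor(T,cv2.COLOR_BGR2HSV)
m=((g[:,:,2]>195)&(g[:,:,1]<40)).astype(np.uint8);
for b in blobs(m,(215,220,285,300)):print(b)
R=mask(T[:,:,::-1].copy(),"red");k=np.zeros_like(R);k[195:215,225:275]=1
print("bar",cv2.minAreaRect(cv2.findNonZero(R*k)) if (R*k).any() else None)
E
```

```text
time: 6.53
tool_pos: [0.434, -0.2175, 0.1858]
orientation: [-3.127, 0.006, 0.012]
wrist_force: [-0.8, -0.2, -2.9]
finger_gap: 0.0498
finger_force: 39.9
p [ 0.434  -0.2175  0.1858] shift [ 0.62 -7.25 -0.37]
turn [-0.13  0.06  0.11]
bar ((250.47743225097656, 205.10379028320312), (23.7496337890625, 1.189605951309204), 12.264774322509766)
```

```bash
python3 -m crank '[[[-0.06,-0.3,-0.06],[0,0,0],1],[[-0.06,-0.6,-0.06],[0,0,0],1],[[-0.06,-0.7,-0.06],[0,0,0],1],[[-0.06,-0.7,-0.06],[0,0,0],1],[[-0.06,-0.7,-0.06],[0,0,0],1],[[-0.06,-0.7,-0.06],[0,0,0],1],[[-0.06,-0.7,-0.06],[0,0,0],1],[[-0.06,-0.7,-0.06],[0,0,0],1],[[-0.06,-0.7,-0.06],[0,0,0],1],[[-0.06,-0.7,-0.06],[0,0,0],1],[[-0.06,-0.7,-0.06],[0,0,0],1],[[-0.06,-0.7,-0.06],[0,0,0],1],[[-0.06,-0.7,-0.06],[0,0,0],1],[[-0.06,-0.65,-0.06],[0,0,0],1],[[0,0,0],[-0.13,0.06,0.8],1],[[0,0,0],[0,0,0.8],1],[[0,0,0],[0,0,0.8],1],[[0,0,0],[0,0,0],1],[[0,0,0],[0,0,0],1],[[0,0,0],[0,0,0],1]]'
python3 - <<'E'
from h import *
c=imaging.calibration("wrist");im=imaging.get_image("wrist");cv2.imwrite("pics/w3.png",im[:,:,::-1]);np.savez("w3.npz",**c)
for n in("red","brass"):
    for b in blobs(mask(im,n),amin=40):print(n,b)
E
```

```text
time: 8.2
tool_pos: [0.4057, 0.0593, 0.2155]
orientation: [3.14, -0.001, -0.237]
wrist_force: [-0.2, -1.0, -2.7]
finger_gap: 0.0496
finger_force: 39.9
red (array([521.7, 296.4]), np.int32(380), array([496, 291,  52,  12], dtype=int32))
brass (array([211.3, 177.4]), np.int32(1652), array([185, 162,  53,  32], dtype=int32))
brass (array([507.2, 238.5]), np.int32(692), array([489, 227,  37,  24], dtype=int32))
brass (array([195.9, 344.2]), np.int32(447), array([189, 316,  21,  59], dtype=int32))
brass (array([430.8, 344. ]), np.int32(589), array([418, 316,  21,  60], dtype=int32))
brass (array([398.6, 401.3]), np.int32(6603), array([201, 389, 375,  22], dtype=int32))
```

View pics/w3.png

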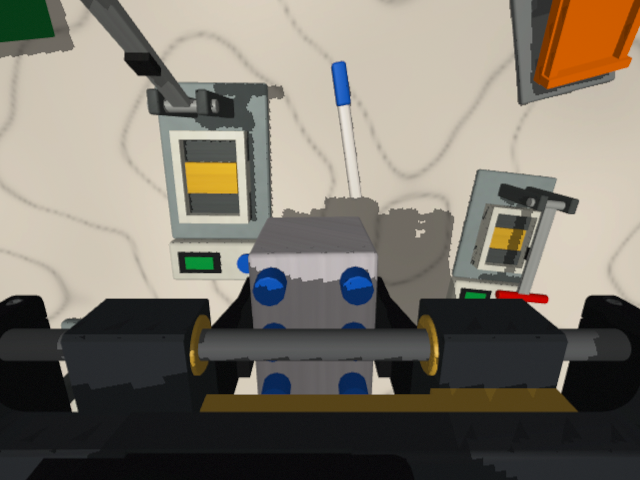

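The wrist view shows the pocket's white walls with outer corners near (170,131), (246,129), (249,222) and (175,224). The brass plate is at (211,177), and the block hangs square in the gripper. I take one more view closer to the nest and measure it.

```bash
python3 -m crank '[[[0,-0.5,-0.3],[0,0,0],1],[[0,-0.6,-0.3],[0,0,0],1],[[0,-0.6,-0.3],[0,0,0],1],[[0,0,0],[0,0,0],1],[[0,0,0],[0,0,0],1],[[0,0,0],[0,0,0],1],[[0,0,0],[0,0,0],1]]'
python3 - <<'E'
from h import *
c4=imaging.calibration("wrist");im=imaging.get_image("wrist");cv2.imwrite("pics/w4.png",im[:,:,::-1]);np.savez("w4.npz",**c4)
c3=dict(np.load("w3.npz"));out=[]
for f,c in(("w3",c3),("w4",c4)):
    im=cv2.imread(f"pics/{f}.png");h=cv2.cvtColor(im,cv2.COLOR_BGR2HSV)
    if f=="w3":print("wall px",h[180,174],h[135,210],"bench",h[150,300])
    ctr=proj(c,[.4616,.1484,.03]);x0,y0=np.maximum(ctr-75,0).astype(int)
    roi=np.zeros(im.shape[:2],np.uint8);roi[y0:y0+150,x0:x0+150]=1
    m=((h[:,:,1]<22)&(h[:,:,2]>200)).astype(np.uint8)*roi
    n,l,s,_=cv2.connectedComponentsWithStats(m);i=1+np.argmax(s[1:,4])
    hull=cv2.convexHull(cv2.findNonZero((l==i).astype(np.uint8)))
    q=cv2.approxPolyDP(hull,4,True)[:,0,:].astype(float)
    print(f,ctr,s[i],q.tolist());
    br=[b for b in blobs(mask(im[:,:,::-1].copy(),"brass")*roi,amin=100)];print(br)
    out.append(q)
    P=np.array([onplane(c,u,.034) for u in q]);print(P.round(4),P.mean(0))
E
```

```text
time: 8.83
tool_pos: [0.418, 0.1077, 0.2419]
orientation: [3.14, 0.001, -0.24]
wrist_force: [-0.2, -0.7, -3.0]
finger_gap: 0.0496
finger_force: 39.9
wall px [ 36  14 179] [ 26  19 225] bench [ 17  31 214]
w3 [211.82692998 178.33094426] [205 131  39  14 292] [[243.0, 144.0], [207.0, 138.0], [205.0, 132.0], [241.0, 131.0]]
[(array([211.3, 177.4]), np.int32(1652), array([185, 162,  53,  32], dtype=int32))]
[[0.4857 0.1081 0.034 ]
 [0.4989 0.1394 0.034 ]
 [0.5045 0.1395 0.034 ]
 [0.4974 0.1065 0.034 ]] [0.49661914 0.12338951 0.034     ]
w4 [265.79854922 175.16698799] [229 137   1   6   6] [[229.0, 142.0], [229.0, 137.0]]
[(array([265.2, 174.4]), np.int32(1453), array([241, 160,  49,  30], dtype=int32))]
[[0.5031 0.1747 0.034 ]
 [0.5078 0.1732 0.034 ]] [0.50547154 0.17398492 0.034     ]
```

View pics/w4.png

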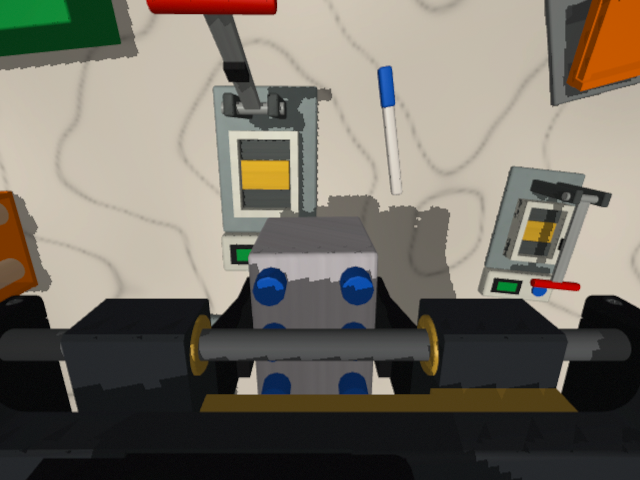

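The second view shows the pocket with walls at (228–300, 132–218), the plate at (265,174) and the red bar near (212,5). The plate's centroid in four views gives centre and height. I fix the white mask for the yaw.

Run:
```python
from h import *
c3=dict(np.load("w3.npz"));c4=dict(np.load("w4.npz"));ct=imaging.calibration("top");cs=imaging.calibration("scene")
print(tri([(c3,(211.3,177.4)),(c4,(265.2,174.4))]));print(tri([(c3,(211.3,177.4)),(c4,(265.2,174.4)),(ct,(248,256.5))]))
print(tri([(c3,(211.3,177.4)),(c4,(265.2,174.4)),(ct,(248,256.5)),(cs,(353,197.7))]))
for f,c,uv in(("w3",c3,(211,177)),("w4",c4,(265,174))):
    im=cv2.imread(f"pics/{f}.png");h=cv2.cvtColor(im,cv2.COLOR_BGR2HSV)
    x,y=uv;roi=np.zeros(im.shape[:2],np.uint8);roi[y-55:y+60,x-48:x+48]=1
    # plate + dark interior = the non-white hole; edges via brass rect
    m=mask(im[:,:,::-1].copy(),"brass")*roi
    q=cv2.boxPoints(cv2.minAreaRect(cv2.findNonZero(m)))
    P=np.array([onplane(c,u,.029) for u in q]);print(f,P.round(4)[:,:2].tolist(),"mean",P.mean(0))
    for k in range(4):
        d=P[(k+1)%4]-P[k];print("  len",np.linalg.norm(d).round(4),"ang",np.degrees(np.arctan2(d[1],d[0])).round(1))
    # outer side edges of the white walls: brightness step, per row, line fit
    w=((h[:,:,1]<24)&(h[:,:,2]>140)).astype(np.uint8)*roi
    n,l,s,_=cv2.connectedComponentsWithStats(w);i=1+np.argmax(s[1:,4]);pts=cv2.findNonZero((l==i).astype(np.uint8))
    q=cv2.boxPoints(cv2.minAreaRect(pts));P=np.array([onplane(c,u,.034) for u in q])
    print("white",s[i],P.mean(0))
    for k in range(4):
        d=P[(k+1)%4]-P[k];print("  len",np.linalg.norm(d).round(4),"ang",np.degrees(np.arctan2(d[1],d[0])).round(1))
```

```text
(array([0.46247469, 0.14894975, 0.02895386]), [np.float64(4.865135847570962e-05), np.float64(4.865135847583901e-05)])
(array([0.46244234, 0.15002696, 0.02597885]), [np.float64(0.00018906554741414698), np.float64(0.0006498861118798096), np.float64(0.0008356710978091442)])
(array([0.46319776, 0.15029745, 0.02809611]), [np.float64(0.001282340013679705), np.float64(0.001465442458657865), np.float64(0.0004316854289783346), np.float64(0.0028522347680434517)])
w3 [[0.4828, 0.169], [0.4708, 0.1198], [0.4417, 0.1289], [0.454, 0.1795]] mean [0.46230955 0.14930409 0.029     ]
  len 0.0506 ang -103.6
  len 0.0305 ang 162.6
  len 0.052 ang 76.3
  len 0.0306 ang -19.9
white [ 163  122   96  115 3646] [0.45898924 0.14946852 0.034     ]
  len 0.1118 ang -21.0
  len 0.0882 ang -103.6
  len 0.1111 ang 163.6
  len 0.0972 ang 76.3
w4 [[0.4537, 0.1785], [0.4829, 0.1694], [0.4709, 0.1206], [0.4414, 0.1285]] mean [0.46219791 0.14923699 0.029     ]
  len 0.0306 ang -17.4
  len 0.0502 ang -103.8
  len 0.0305 ang 165.0
  len 0.0515 ang 76.2
white [ 217  119   81  108 1895] [0.46440541 0.15661227 0.034     ]
  len 0.1113 ang -18.6
  len 0.0798 ang -103.8
  len 0.111 ang 165.4
  len 0.0875 ang 76.2
```

Run:
```python
from h import *
p,R=tool();c4=dict(np.load("w4.npz"));im=cv2.imread("pics/w4.png")[:,:,::-1].copy()
for b in blobs(mask(im,"blue"),(240,260,390,320),40):
    for hgt in(.045,):
        o,d=ray(c4,b[0]);o=R.T@(o-p);d=R.T@d;X=o+d*(-hgt-o[2])/d[2];print(b,X.round(4))
# block top front/rear edge corners
for uv in((249,254),(377,254),(265,218),(362,218)):
    o,d=ray(c4,uv);o=R.T@(o-p);d=R.T@d;z=-.037 if uv[1]>230 else .021
    print(uv,(o+d*(z-o[2])/d[2]).round(4))
Rt=Ro.from_euler("xyz",[np.pi,0,np.radians(-13.7)]).as_matrix()
need([.4623,.1492,.15],Rt)
```

```text
(array([356.2, 285.7]), np.int32(1000), array([340, 267,  34,  38], dtype=int32)) [ 0.0267  0.0157 -0.045 ]
(array([269.6, 286.5]), np.int32(1005), array([253, 268,  34,  38], dtype=int32)) [ 0.0264 -0.0157 -0.045 ]
(249, 254) [ 0.036  -0.0241 -0.037 ]
(377, 254) [ 0.0359  0.0241 -0.037 ]
(265, 218) [ 0.035  -0.0257  0.021 ]
(362, 218) [0.035  0.0262 0.021 ]
p [0.4181 0.1077 0.2419] shift [ 1.1  -1.7   3.06]
turn [ 0.01  0.   -0.01]
```

```bash
python3 -m crank '[[[0.25,-0.4,0],[0,0,0],1],[[0.3,-0.5,0],[0,0,0],1],[[0.3,-0.5,0],[0,0,0],1],[[0.23,-0.3,0],[0,0,0],1],[[0,0,0.4],[0,0,0],1],[[0,0,0.6],[0,0,0],1],[[0,0,0.6],[0,0,0],1],[[0,0,0.6],[0,0,0],1],[[0,0,0.6],[0,0,0],1],[[0,0,0.6],[0,0,0],1],[[0,0,0.6],[0,0,0],1],[[0,0,0.6],[0,0,0],1],[[0,0,0.5],[0,0,0],1],[[0,0,0],[0,0,0],1],[[0,0,0],[0,0,0],1],[[0,0,0],[0,0,0],1],[[0,0,0],[0,0,0],1]]'
python3 - <<'E'
from h import *
Rt=Ro.from_euler("xyz",[np.pi,0,np.radians(-13.7)]).as_matrix()
need(np.array([.4623,.1492,.045])-Rt[:,0]*.0005,Rt)
im=imaging.get_image("wrist");c=imaging.calibration("wrist")
im2=imaging.get_image("scene");a=cv2.resize(im2[140:260,290:450],(640,480),interpolation=2);cv2.imwrite("pics/s5.png",np.hstack([im,a])[:,:,::-1][:, ::1] if 0 else cv2.resize(np.hstack([im,a])[:,:,::-1].copy(),(800,300)))
E
```

```text
time: 10.3
tool_pos: [0.4628, 0.1502, 0.0904]
orientation: [3.141, -0.002, -0.24]
wrist_force: [-0.2, 0.2, -2.6]
finger_gap: 0.0497
finger_force: 39.9
p [0.4628 0.1502 0.0904] shift [-0.03  0.04  1.51]
turn [ 0.   -0.02 -0.01]
```

View pics/s5.png

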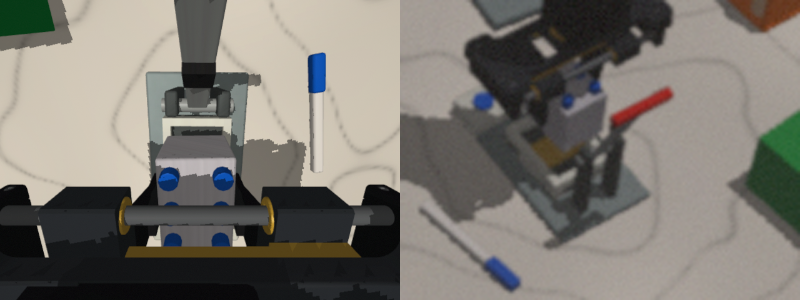

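The block hangs square over the pocket (block centred at about column 197 in the left half, wall edges at 162–233), and the clamp is clear. I'm lowering it.

```bash
python3 -m crank '[[[-0.03,0.04,0.3],[0,0,0],1],[[0,0,0.4],[0,0,0],1],[[0,0,0.3],[0,0,0],1],[[0,0,0.05],[0,0,0],1],[[0,0,0.05],[0,0,0],1],[[0,0,0.05],[0,0,0],1],[[0,0,0.05],[0,0,0],1],[[0,0,0],[0,0,0],1],[[0,0,0],[0,0,0],1]]'
```

```text
time: 11.15
tool_pos: [0.4612, 0.1495, 0.0536]
orientation: [3.141, -0.001, -0.239]
wrist_force: [-0.3, 0.2, -2.5]
finger_gap: 0.0497
finger_force: 39.9
```

```bash
python3 -m crank '[[[0.02,0,0.05],[0,0,0],1],[[0,0,0.05],[0,0,0],1],[[0,0,0.05],[0,0,0],1],[[0,0,0],[0,0,0],1],[[0,0,0],[0,0,0],1]]'; python3 -m crank '[[[0,0,0.05],[0,0,0],1],[[0,0,0.05],[0,0,0],1],[[0,0,0],[0,0,0],1],[[0,0,0],[0,0,0],1]]'
```

```text
time: 11.57
tool_pos: [0.4614, 0.1493, 0.0488]
orientation: [3.141, -0.0, -0.239]
wrist_force: [-0.5, 0.6, -3.5]
finger_gap: 0.05
finger_force: 39.9
time: 11.9
tool_pos: [0.4616, 0.1493, 0.0464]
orientation: [3.141, -0.001, -0.239]
wrist_force: [-2.1, -2.3, 5.6]
finger_gap: 0.0499
finger_force: 39.9
```

```bash
python3 -m crank '[[[0,0,0.05],[0,0,0],1],[[0,0,0.05],[0,0,0],1],[[0,0,0],[0,0,0],1],[[0,0,0],[0,0,0],1]]'; python3 -m crank '[[[0,0,0.05],[0,0,0],1],[[0,0,0],[0,0,0],1],[[0,0,0],[0,0,0],1]]'; python3 -m crank '[[[0,0,0.05],[0,0,0],1],[[0,0,0],[0,0,0],1],[[0,0,0],[0,0,0],1]]'
```

```text
time: 12.23
tool_pos: [0.4615, 0.1493, 0.0432]
orientation: [3.141, -0.0, -0.239]
wrist_force: [-2.3, -0.8, 5.1]
finger_gap: 0.0498
finger_force: 39.9
time: 12.48
tool_pos: [0.4616, 0.1493, 0.0417]
orientation: [3.141, -0.001, -0.239]
wrist_force: [-2.5, -1.2, 5.2]
finger_gap: 0.0497
finger_force: 39.9
time: 12.73
tool_pos: [0.4616, 0.1493, 0.0417]
orientation: [3.139, -0.0, -0.239]
wrist_force: [-8.3, -3.6, 19.7]
finger_gap: 0.0499
finger_force: 39.9
```

The force rose at once after about 6 mm of plate travel, which matches the measured plate height. I press once more to confirm.

```bash
python3 -m crank '[[[0,0,0.03],[0,0,0],1],[[0,0,0],[0,0,0],1],[[0,0,0],[0,0,0],1],[[0,0,0],[0,0,0],1]]'
```

```text
time: 13.07
tool_pos: [0.4617, 0.1493, 0.0416]
orientation: [3.139, -0.0, -0.239]
wrist_force: [-11.8, -5.0, 28.4]
finger_gap: 0.0498
finger_force: 39.9
```

```bash
python3 -m crank '[[[0,0,-0.06],[0,0,0],1],[[0,0,0],[0,0,0],1],[[0,0,0],[0,0,0],-1],[[0,0,0],[0,0,0],-1],[[0,0,0],[0,0,0],-1],[[0,0,0],[0,0,0],-1],[[0,0,0],[0,0,0],-1],[[0,0,-0.3],[0,0,0],-1],[[0,0,-0.5],[0,0,0],-1],[[0,0,-0.6],[0,0,0],-1],[[0,0,-0.6],[0,0,0],-1],[[0,0,0],[0,0,0],1],[[0,0,0],[0,0,0],1],[[0,0,0],[0,0,0],1],[[0,0,0],[0,0,0],1],[[0,0,0],[0,0,0],1],[[0,0,0],[0,0,0],1],[[0,0,0],[0,0,0],1]]'
```

```text
time: 14.57
tool_pos: [0.4611, 0.1493, 0.1004]
orientation: [3.141, 0.001, -0.239]
wrist_force: [-0.5, -1.3, -1.2]
finger_gap: 0.0484
finger_force: 0.0
```

Run:
```python
from h import *
need([.4622,.1492,.083])
im=imaging.get_image("wrist");im2=imaging.get_image("scene");a=cv2.resize(im2[140:260,290:450],(640,480),interpolation=2);cv2.imwrite("pics/s6.png",cv2.resize(np.hstack([im,a])[:,:,::-1].copy(),(800,300)))
```

```text
p [0.4611 0.1493 0.1004] shift [ 0.04 -0.    0.58]
```

View pics/s6.png

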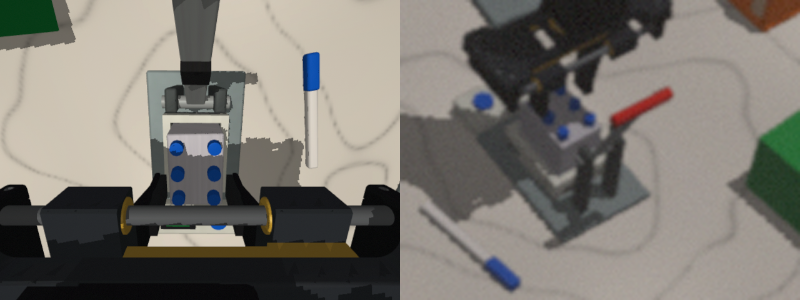

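The block sits level in the pocket, its caps at (170–218, 148–198). As a check, I close the fingers and press on the two middle caps, whose tops should be at z = 0.090 when the block is home.

```bash
python3 -m crank '[[[0.04,0,0],[0,0,0],1],[[0,0,0],[0,0,0],1],[[0,0,0],[0,0,0],1],[[0,0,0],[0,0,0],1],[[0,0,0],[0,0,0],1],[[0,0,0],[0,0,0],1],[[0,0,0.1],[0,0,0],1],[[0,0,0.1],[0,0,0],1],[[0,0,0.05],[0,0,0],1],[[0,0,0],[0,0,0],1],[[0,0,0],[0,0,0],1]]';  python3 -m crank '[[[0,0,0.06],[0,0,0],1],[[0,0,0],[0,0,0],1],[[0,0,0],[0,0,0],1]]';python3 -m crank '[[[0,0,0.05],[0,0,0],1],[[0,0,0],[0,0,0],1],[[0,0,0],[0,0,0],1]]'
```

```text
time: 15.58
tool_pos: [0.4625, 0.149, 0.0931]
orientation: [3.141, 0.0, -0.239]
wrist_force: [0.2, 0.2, 0.1]
finger_gap: 0.0009
finger_force: 0.0
time: 15.83
tool_pos: [0.4626, 0.149, 0.0915]
orientation: [3.141, -0.0, -0.239]
wrist_force: [-0.6, 0.2, 0.1]
finger_gap: 0.0005
finger_force: 0.0
time: 16.08
tool_pos: [0.4626, 0.149, 0.09]
orientation: [3.141, -0.0, -0.239]
wrist_force: [0.4, -1.0, 0.1]
finger_gap: 0.0003
finger_force: 0.0
```

```bash
python3 -m crank '[[[0,0,0.05],[0,0,0],1],[[0,0,0],[0,0,0],1],[[0,0,0],[0,0,0],1]]';  python3 -m crank '[[[0,0,0.05],[0,0,0],1],[[0,0,0],[0,0,0],1],[[0,0,0],[0,0,0],1]]';python3 -m crank '[[[0,0,0.05],[0,0,0],1],[[0,0,0],[0,0,0],1],[[0,0,0],[0,0,0],1]]'
```

```text
time: 16.33
tool_pos: [0.4626, 0.149, 0.0884]
orientation: [3.141, -0.0, -0.239]
wrist_force: [-0.7, 0.1, -0.6]
finger_gap: 0.0008
finger_force: 0.0
time: 16.58
tool_pos: [0.4626, 0.149, 0.0869]
orientation: [3.141, -0.0, -0.239]
wrist_force: [-0.1, 0.5, 0.1]
finger_gap: 0.0006
finger_force: 0.0
time: 16.83
tool_pos: [0.4626, 0.149, 0.0854]
orientation: [3.141, -0.0, -0.239]
wrist_force: [0.3, 1.5, 0.2]
finger_gap: 0.0001
finger_force: 0.0
```

```bash
python3 -m crank '[[[0,0,0.05],[0,0,0],1],[[0,0,0.05],[0,0,0],1],[[0,0,0],[0,0,0],1],[[0,0,0],[0,0,0],1]]';  python3 -m crank '[[[0,0,0.05],[0,0,0],1],[[0,0,0],[0,0,0],1],[[0,0,0],[0,0,0],1]]';python3 -m crank '[[[0,0,0.05],[0,0,0],1],[[0,0,0],[0,0,0],1],[[0,0,0],[0,0,0],1]]'
```

```text
time: 17.17
tool_pos: [0.4625, 0.149, 0.0824]
orientation: [3.141, -0.0, -0.239]
wrist_force: [0.8, -0.3, 0.0]
finger_gap: 0.0003
finger_force: 0.0
time: 17.42
tool_pos: [0.4626, 0.149, 0.0809]
orientation: [3.141, -0.0, -0.239]
wrist_force: [-0.4, -0.1, 0.6]
finger_gap: 0.0006
finger_force: 0.0
time: 17.67
tool_pos: [0.4629, 0.1491, 0.0804]
orientation: [3.141, -0.001, -0.239]
wrist_force: [-2.9, -0.4, 7.9]
finger_gap: 0.0006
finger_force: 4.0
```

The bare top stops the fingers at z = 0.080, so the block is fully home. I press once more, lift, and locate the red bar.

```bash
python3 -m crank '[[[0,0,0.04],[0,0,0],1],[[0,0,0],[0,0,0],1],[[0,0,0],[0,0,0],1],[[0,0,-0.3],[0,0,0],1],[[0,0,-0.6],[0,0,0],1],[[0,0,-0.8],[0,0,0],1],[[0,0,-0.8],[0,0,0],1],[[0,0,-0.8],[0,0,0],1],[[0,0,-0.8],[0,0,0],1],[[0,0,-0.8],[0,0,0],1],[[0,0,-0.8],[0,0,0],1],[[0,0,-0.3],[0,0,0],1],[[0,0,0],[0,0,0],1],[[0,0,0],[0,0,0],1]]'
python3 - <<'E'
from h import *
Rt=Ro.from_euler("xyz",[np.pi,0,np.radians(-13.7)]).as_matrix()
nx=Rt[:,0];o=np.array([.4623,.1492,0]);N=np.stack([nx,-Rt[:,1],[0,0,1]])
obs=[]
for n in("top","scene"):
    im=imaging.get_image(n);c=imaging.calibration(n)
    roi=(225,190,280,225) if n=="top" else (360,165,410,200)
    for b in blobs(mask(im,"red"),roi,5):print(n,b);last=b
    obs.append((c,last[0]))
X,e=tri(obs);q=N@(X-o);print(q,e,"angle",np.arctan2(q[2]-.089,-(q[0]-.064)),np.hypot(q[2]-.089,q[0]-.064))
need(o+nx*.165+[0,0,.26],Rt)
E
```

```text
time: 18.83
tool_pos: [0.4625, 0.149, 0.2578]
orientation: [3.141, -0.0, -0.239]
wrist_force: [-0.0, -0.2, -0.7]
finger_gap: 0.0007
finger_force: 0.0
top (array([241. , 202.8]), np.int32(14), array([237, 201,  10,   4], dtype=int32))
top (array([259.3, 206.6]), np.int32(10), array([256, 206,   7,   3], dtype=int32))
scene (array([386.1, 182.4]), np.int32(87), array([375, 176,  23,  14], dtype=int32))
[ 0.11496752 -0.01519821  0.21424138] [np.float64(0.009375479316885036), np.float64(0.00937547931688503)] angle 1.9572833735740054 0.13521498141692403
p [0.4618 0.1488 0.2567] shift [ 5.51 -0.02 -0.12]
turn [ 0.01  0.02 -0.  ]
```

```bash
python3 -m crank '[[[0.4,0,0],[0,0,0],1],[[0.7,0,0],[0,0,0],1],[[0.7,0,0],[0,0,0],1],[[0.7,0,0],[0,0,0],1],[[0.7,0,0],[0,0,0],1],[[0.7,0,0],[0,0,0],1],[[0.7,0,0],[0,0,0],1],[[0.7,0,0],[0,0,0],1],[[0.3,0,0],[0,0,0],1],[[0,0,0.5],[0,0,0],1],[[0,0,0.7],[0,0,0],1],[[0,0,0.7],[0,0,0],1],[[0,0,0.6],[0,0,0],1],[[0,0,0],[0,0,0],1],[[0,0,0],[0,0,0],1],[[0,0,0],[0,0,0],1]]'
python3 - <<'E'
from h import *
Rt=Ro.from_euler("xyz",[np.pi,0,np.radians(-13.7)]).as_matrix()
nx=Rt[:,0];o=np.array([.4623,.1492,0]);N=np.stack([nx,-Rt[:,1],[0,0,1]])
cs=imaging.calibration("scene");ct=imaging.calibration("top")
X,e=tri([(ct,(250.3,205.)),(cs,(386,182.4))]);q=N@(X-o);print(q,e,"angle",np.arctan2(q[2]-.089,-(q[0]-.064)))
print("tcp nest",N@(tool()[0]-o))
need(o+nx*.05+[0,0,.165],Rt)
E
```

```text
time: 20.27
tool_pos: [0.6259, 0.1097, 0.1841]
orientation: [3.142, -0.001, -0.239]
wrist_force: [0.6, -0.2, -0.8]
finger_gap: 0.0003
finger_force: 0.0
[ 0.11075498 -0.00040768  0.20123687] [np.float64(0.0015292777963179696), np.float64(0.0015292777963178893)] angle 1.9655086589208646
tcp nest [0.1683064  0.00033028 0.18406251]
p [0.6259 0.1097 0.1841] shift [-3.94  0.01  0.63]
turn [ 0.   -0.01  0.  ]
```

```bash
python3 -m crank '[[[-0.4,0,0],[0,0,0],1],[[-0.5,0,0],[0,0,0],1],[[-0.4,0,0],[0,0,0],1],[[-0.3,0,0],[0,0,0],1],[[-0.3,0,0],[0,0,0],1],[[-0.3,0,0],[0,0,0],1],[[-0.3,0,0],[0,0,0],1],[[-0.3,0,0],[0,0,0],1],[[-0.3,0,0],[0,0,0],1],[[-0.3,0,0],[0,0,0],1],[[-0.3,0,-0.05],[0,0,0],1],[[-0.3,0,-0.05],[0,0,0],1],[[-0.3,0,-0.05],[0,0,0],1],[[-0.3,0,-0.05],[0,0,0],1],[[-0.2,0,-0.05],[0,0,0],1],[[0,0,0],[0,0,0],1],[[0,0,0],[0,0,0],1]]'
cat >> h.py <<'E'
Rt=Ro.from_euler("xyz",[np.pi,0,np.radians(-13.7)]).as_matrix()
nx=Rt[:,0];o=np.array([.4623,.1492,0]);N=np.stack([nx,-Rt[:,1],[0,0,1]])
def bar():
    im=imaging.get_image("scene");c=imaging.calibration("scene")
    B=[b for b in blobs(mask(im,"red"),(300,130,410,215),15)]
    print(B);q=max(B,key=lambda b:b[1])[0]
    # ray with the nest's y=0 plane
    s,d=ray(c,q);s=N@(s-o);d=N@d;X=s-d*s[1]/d[1];print("bar nest",X.round(4),"angle",np.arctan2(X[2]-.089,.064-X[0]).round(3),"rad",np.hypot(X[2]-.089,.064-X[0]).round(3))
    print("tcp nest",N@(tool()[0]-o))
    return im
E
python3 -c "
from h import *
bar()"
```

```text
time: 21.68
tool_pos: [0.4855, 0.1434, 0.191]
orientation: [3.14, -0.001, -0.239]
wrist_force: [-0.0, -0.7, 0.1]
finger_gap: 0.0006
finger_force: 0.0
[(array([352.5, 157.5]), np.int32(16), array([349, 155,   8,   6], dtype=int32))]
bar nest [-0.0114  0.      0.1697] angle 0.819 rad 0.11
tcp nest [ 2.41966313e-02 -1.71938683e-04  1.90906963e-01]
```

```bash
python3 -m crank '[[[0.1,0,-0.4],[0,0,0],1],[[0,0,-0.6],[0,0,0],1],[[0,0,-0.5],[0,0,0],1],[[-0.4,0,0],[0,0,0],1],[[-0.5,0,0],[0,0,0],1],[[0,0,0],[0,0,0],1],[[0,0,0],[0,0,0],1]]'; python3 -c "
from h import *
im=bar();cv2.imwrite('pics/s7.png',cv2.resize(im[110:260,270:470],(800,600),interpolation=2)[:,:,::-1])"
```

```text
time: 22.32
tool_pos: [0.4631, 0.1491, 0.2366]
orientation: [3.141, -0.002, -0.239]
wrist_force: [0.1, 0.3, -0.3]
finger_gap: 0.0007
finger_force: 0.0
[(array([359.8, 154. ]), np.int32(45), array([348, 149,  22,  12], dtype=int32))]
bar nest [0.0133 0.     0.2044] angle 1.157 rad 0.126
tcp nest [ 1.20402731e-03 -1.33243843e-04  2.36368218e-01]
```

View pics/s7.png

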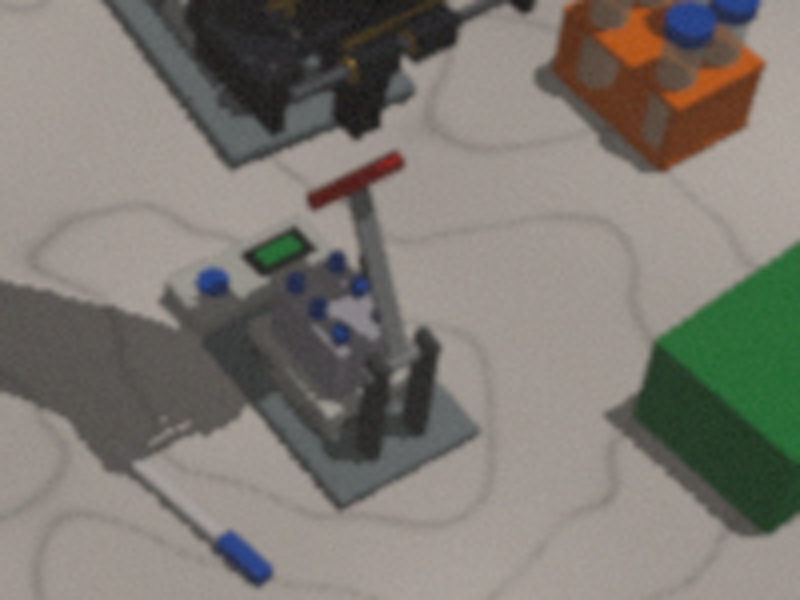

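The bar sits at θ≈1.13 (crop pixel (355,180)) and the clamp arm is free above the block. I press down on the bar from above along its arc.

```bash
python3 -m crank '[[[0.5,0,0],[0,0,0],1],[[0,0,0.4],[0,0,0],1],[[0,0,0.4],[0,0,0],1],[[0,0,0.28],[0,0,0],1],[[-0.23,0,0.13],[0,0,0],1],[[-0.23,0,0.13],[0,0,0],1],[[-0.23,0,0.18],[0,0,0],1],[[-0.23,0,0.18],[0,0,0],1],[[-0.21,0,0.21],[0,0,0],1],[[-0.21,0,0.21],[0,0,0],1],[[0,0,0],[0,0,0],1],[[0,0,0],[0,0,0],1]]'; python3 -c "
from h import *
bar()"
```

```text
time: 23.37
tool_pos: [0.4378, 0.1548, 0.1718]
orientation: [3.14, -0.001, -0.239]
wrist_force: [-0.5, 0.0, 0.4]
finger_gap: 0.0008
finger_force: 0.0
[(array([343.1, 157.2]), np.int32(16), array([339, 155,   9,   5], dtype=int32))]
bar nest [-0.0471  0.      0.1378] angle 0.413 rad 0.121
tcp nest [-0.0246123  -0.00020592  0.17218867]
```

```bash
python3 -m crank '[[[-0.17,0,0.23],[0,0,0],1],[[-0.17,0,0.23],[0,0,0],1],[[-0.14,0,0.27],[0,0,0],1],[[-0.14,0,0.27],[0,0,0],1],[[-0.09,0,0.28],[0,0,0],1],[[-0.09,0,0.28],[0,0,0],1],[[-0.06,0,0.3],[0,0,0],1],[[-0.06,0,0.3],[0,0,0],1],[[-0.01,0,0.2],[0,0,0],1],[[0,0,0],[0,0,0],1],[[0,0,0],[0,0,0],1]]'; python3 -c "
from h import *
bar()"
```

```text
time: 24.33
tool_pos: [0.411, 0.1615, 0.101]
orientation: [3.141, 0.0, -0.239]
wrist_force: [-0.5, 0.4, -0.8]
finger_gap: 0.0007
finger_force: 0.0
[(array([335.5, 170.3]), np.int32(16), array([332, 168,   8,   6], dtype=int32))]
bar nest [-0.0741  0.      0.0633] angle -0.184 rad 0.14
tcp nest [-5.24539959e-02 -1.13524542e-05  1.01423574e-01]
```

```bash
python3 -m crank '[[[0,0,0.1],[0,0,0],1],[[0,0,0.05],[0,0,0],1],[[0,0,0],[0,0,0],1],[[0,0,0],[0,0,0],1]]'; python3 -m crank '[[[0,0,0.05],[0,0,0],1],[[0,0,0],[0,0,0],1],[[0,0,0],[0,0,0],1]]'; python3 -m crank '[[[0,0,0.05],[0,0,0],1],[[0,0,0],[0,0,0],1],[[0,0,0],[0,0,0],1]]'
```

```text
time: 24.72
tool_pos: [0.4111, 0.1616, 0.097]
orientation: [3.141, -0.0, -0.239]
wrist_force: [-0.2, -0.2, -0.3]
finger_gap: 0.0005
finger_force: 0.0
time: 24.97
tool_pos: [0.4111, 0.1616, 0.0954]
orientation: [3.141, -0.001, -0.239]
wrist_force: [-0.9, -0.4, 0.2]
finger_gap: 0.0006
finger_force: 0.1
time: 25.22
tool_pos: [0.4113, 0.1617, 0.0949]
orientation: [3.14, -0.0, -0.239]
wrist_force: [-3.5, -1.7, 10.0]
finger_gap: 0.0001
finger_force: 5.2
```

Firm stop at z = 0.095, where the closed bar's top should be. One more light press, then I retreat straight up and check.

```bash
python3 -m crank '[[[0,0,0.04],[0,0,0],1],[[0,0,0],[0,0,0],1],[[0,0,0],[0,0,0],1],[[0,0,-0.3],[0,0,0],1],[[0,0,-0.6],[0,0,0],1],[[0,0,-0.8],[0,0,0],1],[[0,0,-0.8],[0,0,0],1],[[0,0,-0.8],[0,0,0],1],[[0,0,-0.8],[0,0,0],1],[[0,0,-0.8],[0,0,0],1],[[0,0,-0.6],[0,0,0],1],[[0,0,0],[0,0,0],1],[[0,0,0],[0,0,0],1]]'; python3 -c "
from h import *
bar()
im=imaging.get_image('top');c=imaging.calibration('top')
for b in blobs(mask(im,'red'),(200,200,290,310),5):print(b, N@(onplane(c,b[0],.09)-o))
"
```

```text
time: 26.3
tool_pos: [0.4115, 0.1619, 0.2583]
orientation: [3.141, -0.002, -0.239]
wrist_force: [0.1, 1.5, -1.0]
finger_gap: 0.0005
finger_force: 0.0
[(array([342.4, 167.4]), np.int32(45), array([332, 163,  20,  11], dtype=int32))]
bar nest [-0.0467  0.      0.1008] angle 0.106 rad 0.111
tcp nest [-5.29770788e-02 -9.46583378e-05  2.57291370e-01]
```

Run:
```python
from h import *
im=imaging.get_image("scene");c=imaging.calibration("scene")
h=cv2.cvtColor(im,cv2.COLOR_RGB2HSV);m=(((h[:,:,0]<8)|(h[:,:,0]>172))&(h[:,:,1]>100)&(h[:,:,2]>30)).astype(np.uint8)
for b in blobs(m,(310,140,380,200),8):print(b)
for th in(0,.1,.2):print(th,proj(c,o+N.T@[.064-.12*np.cos(th),0,.089+.12*np.sin(th)]))
```

```text
(array([341.1, 168.1]), np.int32(82), array([331, 162,  22,  13], dtype=int32))
0 [340.02491794 168.15169307]
0.1 [340.40106387 165.12277219]
0.2 [341.05530689 162.38671294]
```

The bar's centroid in the image (341.1,168.1) matches the projection for angle 0 at (340.0,168.2). The clamp is closed and the robot is clear, so I hand in.

```bash
python3 -c "
from bench import r
print(r.job_done())"
```

```text
the job is handed in; nothing more can be done
None
```

The block is seated fully home in the nest pocket, the clamp is closed over it, nothing else on the bench was touched as far as I could tell, and the job is handed in at about 26 s of robot time; the hand-in gave no verdict.

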